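Lock the bayonet filler cap into the oil tank's neck

ROBOT

A 6-joint arm with a two-finger parallel gripper is mounted at the origin on a cart in front of the work surface, level with it; the furniture and walls round the work are solid. World frame = base frame: x ahead of the robot, y to its left, z up, the work surface at z = 0. Lengths are in m, angles in degrees, forces in N, time in s.
With the tool pointing down it reaches from about 0.375 to 0.9 m from the base axis. Payload 3.1 kg.
Tool frame: the origin (TCP) lies between the finger pads; the fingertips stand 11 mm ahead of it and the grasp point (between the pads) lies 8 mm behind it; z points along the fingers, y is the line along which they close (so a half turn about z gives the same grasp; the last joint's range is limited). The gripper opens to 87 mm and grips with 3 to 60 N. Pads are 19 mm wide; open, the fingers measure 117 mm over their backs; the gripper's body (75 mm by 190 mm) begins 51 mm behind the grasp point.
Start: joints at [-77.493, 30.224, 82.088, -0, 67.689, -10.227], TCP at [0.242, -0.576, 0.234] pointing down, gripper open.
Joint ranges: [-176.69, 176.69], [-43.24, 126.21], [12.49, 139.97], [-82, 262], [0, 151.66], [-163.58, 163.58]. Speed limits (degrees/s): [159.86, 159.86, 180, 180, 180, 180].

INTERFACE

Orientations are given as a 3x3 rotation matrix whose columns are the frame's x, y, z axes.
In Python, from rig import bot, viewer, workorder, nets gives the robot as it stands. The module is installed in compiled form; this text tells all that it offers.
- The arm moves only by the tool move_arm, never from a script. Its argument "increments" is a list of rows, each a list of 7 numbers: the shift along the tool's x, y, z normalised to -1 to 1, where 1 is 0.3 m, then the turn, a rotation vector about the tool's x, y, z normalised to -1 to 1, where 1 is pi rad, then the opening, from 0 (shut) to 1 (fully open). In form: [[tx, ty, tz, wx, wy, wz, grip], ...]. A call has 1 to 10 rows; each row is the pose to reach, as a shift and turn from the pose commanded when the call began, along the tool's axes at that moment, turning the shorter way round; what a row does not reach only later rows make up. A row lasts 1/12 s, in which the tool goes at most 41.7 mm and 7.16 degrees, less where a joint would pass 70% of its speed; a pose out of reach is approached as far as the arm can. A call with a number of a shift or a turn outside -1 to 1 is refused whole. A call with a gripper value outside its range is refused whole. The fingers move at their own pace and stop on an object; the grip force is fixed at half the most. Time passes only in rows, so rows that repeat a pose let the fingers close. It gives the time, the measured TCP pose, the force, the opening and the grip force at its end, in the units of the state.
- bot.read_state(): the state, without advancing time (a new reading comes with each control period).
- viewer.capture(name): name is "side" or "top" or "wrist"; returns a dict with "image" (384x512x3 uint8, blue, green, red), "K" (3x3 intrinsics, pixels), "eye" and "orientation" of the camera in the world. Camera axes: x right, y up, looking along -z (the intrinsics and any distortion apply to the point x, -y, -z); pixel columns grow to the right and rows downward; lengths in m; the calibration is good to about 2 mm. A picture is of the moment at which its call begins. There is no depth.
- workorder.hand_in(): hands the job in; it is judged then, once.
Trained networks look in the newest picture that a camera, given by its name, has taken for a name from the list of things; names that differ only in an ending like _2 or _b are one class to them, and where a whole thing is asked for, a point or a joint stands for the part that bears it (a point fixed in the world has none). Each returns a list of dicts, best first, with "conf" (0 to 1); they miss things now and then, are a little off and sometimes report something else, mostly with a low value. They report only what shows in the picture. A call takes as long as a camera call.
- nets.find_in(camera, thing): "location" ([column, row] in pixels, amid what is visible of it).
The state is a dict: "time_s": time; "joint_positions": joint angles; "qvel": joint speeds; "tau": joint torques, N m; "position": TCP position; "tcp_rot": TCP orientation; "force": force on the tool from outside, world axes, zero at the start; "moment": the same for the moment, N m; "opening": opening from 0.0 (shut) to 1.0 (fully open); "grasp_force": force on a finger pad.
Only numpy, scipy, OpenCV 4.12 (cv2) and the standard library are available. Lean on these libraries where they do the work, as an engineer would, in place of code of your own. Each camera call takes 0.05 s, during which the arm holds its last target. There are 200 camera calls.

TASK

The oil tank's filler cap is only set loosely in its slanting neck. Turn it clockwise until you feel its lugs drop into the two slots, push it down against its spring and keep turning clockwise until it stops, then let it up and let go, so that the lugs sit up in their pockets and the cap stays locked. Press with a firm hand, never with more than about 25 N, do not force it once it meets the stop, and leave the mug where it stands.

Things in the scene. Friction and masses are not known exactly. Their poses are not given: they have to be found in the camera images.
- cap_grip (a point): Centre of the red grip bar on the loose filler cap (0.1 to 0.2 kg). z: the cap's axis, pointing out of the neck, 45 degrees from vertical, towards the front right of the robot; x: along the bar (46 mm); y: across it (14 mm thick, flat: pinch here). Bar top 16 mm further out than this point, bar foot 24 mm further in, on a black disc (64 mm diameter, 10 mm thick).
- cap_lug (a point): Outer end of one of the cap's two equal brass lugs, which stick out of the stem along +x and -x of cap_grip, below the ends of the bar: 8 mm wide, 5 mm thick, ends 24.5 mm from the axis; inner faces 49 mm, outer faces 44 mm further in than cap_grip.
- cap_foot (a point): Centre of the inner end of the cap's round stem, on the axis 67 mm further in than cap_grip. The stem is 39 mm in diameter below the lugs and 36 mm above them.
- neck_rim (a point): Centre of the rim of the grey filler neck (69 mm outside) of the fixed tank. z: neck axis, outward, 45 degrees from vertical; x: in the rim plane, upward, through both yellow marks. Flush with the rim is a ring, bore 41 mm, with two opposite slots 32 degrees wide for the lugs (5 degrees play each way). At first the lugs rest on the ring: cap_grip 49 mm out from here, the cap leaning a little.
- neck_slot (a point): Where one slot NOMINALLY lies: on the rim, 23 mm from its centre, 46 degrees counterclockwise (seen from outside, along -z) of neck_rim's x; the other is opposite. The ring is really fixed up to 0.25 rad to either side of this, differently each time, and this point does not show it. The bar starts about 22 degrees counterclockwise of this, so the slots are 8 to 36 degrees clockwise of it.
- neck_plate (a point): Centre of the sprung sealing plate at rest, 23 mm inside the rim (a fixed point). With the lugs dropped 5 mm into the slots the stem meets it, cap_grip 44 mm out from the rim. It takes 5 N to start and 0.8 N per mm more. Pushed 8 mm (12 N), the lugs clear a ridge beside the slots; at 10 mm (13 N) the disc meets the rim, a hard stop.
- yellow_mark (a point): One of two yellow marks on the neck, on neck_rim's x axis. Pushed in, the cap turns clockwise from the slots; after 41 to 51 degrees the lugs are below their pockets, at 51 they meet a stop. Let up there, they rise 3 mm into the pockets: locked, cap_grip 39 mm out from the rim, bar within 0.36 rad of the line through the marks.
- shop_mug: Green mug, 86 x 125 x 96 mm, standing on the table; a bystander. Origin at the centre of its underside.
- filler_cap: The whole loose cap; origin as cap_foot, z axis upright (not the cap's axis) as long as the cap stands as at first.
- oil_tank: The fixed blue oil tank, 96 x 134 mm over its feet, top 75 mm high; origin at the centre of its underside, z up, -x is its front. The neck slants out over its front; its rim's centre is at x -62, y -18, z 115 mm.

How it is judged (in metres and radians):
On the way, in this order (a step that is already met when the one before it is completed fails the run):
1. the lugs have dropped into the slots (x of cap_grip in the frame of neck_rim between -0.006 and 0.006 m and y of cap_grip in the frame of neck_rim between -0.006 and 0.006 m and z of cap_grip in the frame of neck_rim below 0.0455 m), for 0.1 s.
2. the cap is pushed in against its spring far enough for the lugs to pass below the ridge (x of cap_grip in the frame of neck_rim between -0.006 and 0.006 m and y of cap_grip in the frame of neck_rim between -0.006 and 0.006 m and z of cap_grip in the frame of neck_rim below 0.0368 m), for 0.1 s.
At the end, for the whole second after the job is handed in: The cap is locked in the neck: its axis within 6 mm and 0.1 rad of the neck's, the bar within 0.41 rad of the line through the yellow marks, cap_grip 37.5 to 40.8 mm out from the rim (lugs up in their pockets), at rest (x of cap_grip in the frame of neck_rim between -0.006 and 0.006 m and y of cap_grip in the frame of neck_rim between -0.006 and 0.006 m and z of cap_grip in the frame of neck_rim between 0.0375 and 0.0408 m and angle between the z axis of cap_grip and the z axis of neck_rim, either way round below 0.1 rad and angle between the x axis of cap_grip and the x axis of neck_rim, either way round below 0.41 rad and linear speed of filler_cap below 0.01 m/s); the robot touches nothing.
It fails at once if the cap is forced in the neck: its contact forces on the tank (push plus lugs on the stop) add up to more than 90 N (contact force between filler_cap and oil_tank above 90 N).
It fails at once if the mug is moved by more than 20 mm (distance of shop_mug from where it was at the start of the episode above 0.02 m).
It also fails if it takes over 72 s, if anything falls off the work surface, if the arm or the gripper's body presses on something with over 40 N, if the wrist force passes 120 N, or if a joint passes its speed limit or range.

## Working session

There is one attempt and no reset: what is moved stays moved. The work goes in short steps, Python scripts to look and compute and a tool call to move; the robot and the scene stay as the last step left them, time stands still between calls to the robot, and variables do not carry over. Pictures are saved under pics/ and viewed, at most 10 in all, crops included, and the job is handed in when it is done.

Besides the shell and the picture viewer there is one more tool, called after "Call:" by a JSON object that holds its "name" and its "arguments", one argument or row to a line. move_arm: Moves the arm, as the interface text tells. Its arguments: {"type":"object","properties":{"increments":{"type":"array"}},"required":["increments"]}

```bash
mkdir -p pics; cat > h.py <<'E'
import numpy as np, cv2
from rig import bot, viewer, workorder, nets
def cap(n,save=None):
    c=viewer.capture(n)
    if save: cv2.imwrite('pics/'+save,c['image'])
    return c
def proj(c,P):
    P=np.atleast_2d(P); q=(P-np.array(c['eye']))@np.array(c['orientation'])
    q=q*[1,-1,-1]; u=q@np.array(c['K']).T
    return u[:,:2]/u[:,2:]
def ray(c,px):
    d=np.linalg.inv(np.array(c['K']))@[px[0],px[1],1]; d=np.array(c['orientation'])@(d*[1,-1,-1])
    return np.array(c['eye']),d/np.linalg.norm(d)
def tri(rs):
    A=0;b=0
    for e,d in rs:
        M=np.eye(3)-np.outer(d,d);A=A+M;b=b+M@e
    x=np.linalg.solve(A,b); return x,[np.linalg.norm((np.eye(3)-np.outer(d,d))@(x-e)) for e,d in rs]
E
python3 - <<'E'
from h import *
np.set_printoptions(precision=4,suppress=True)
C={n:cap(n,n+'0.png') for n in('side','top','wrist')}
cv2.imwrite('pics/st0.png',cv2.resize(np.hstack([cv2.imread('pics/side0.png'),cv2.imread('pics/top0.png')]),(800,300)))
for n,c in C.items(): print(n,c['eye'],c['K'][0],{k:np.shape(v) for k,v in c.items()})
for t in['cap_grip','cap_lug','neck_rim','yellow_mark','neck_slot','shop_mug','filler_cap','oil_tank']:
    r={n:nets.find_in(n,t) for n in C}
    print(t,{n:[(np.round(x['location'],1),round(x['conf'],2)) for x in v[:3]] for n,v in r.items()})
    rs=[ray(C[n],r[n][0]['location']) for n in('side','top','wrist') if r[n] and r[n][0]['conf']>.4]
    if len(rs)>1: print(tri(rs))
print(bot.read_state())
E
```

```text
side [0.3469 0.5568 0.6403] [439.4965   0.     257.9075] {'image': (384, 512, 3), 'K': (3, 3), 'eye': (3,), 'orientation': (3, 3)}
top [ 0.4275 -0.0941  0.972 ] [375.9683   0.     251.7526] {'image': (384, 512, 3), 'K': (3, 3), 'eye': (3,), 'orientation': (3, 3)}
wrist [ 0.3072 -0.5483  0.3828] [310.4291   0.     250.8046] {'image': (384, 512, 3), 'K': (3, 3), 'eye': (3,), 'orientation': (3, 3)}
cap_grip {'side': [(array([335.5, 169.6]), 0.72)], 'top': [(array([274.7, 256.3]), 0.63)], 'wrist': []}
(array([ 0.3865, -0.1267,  0.1447]), [np.float64(0.0020266879014016284), np.float64(0.0020266879014015768)])
cap_lug {'side': [(array([331.5, 169.3]), 0.71)], 'top': [(array([271.9, 256.6]), 0.7)], 'wrist': []}
(array([ 0.3898, -0.1201,  0.149 ]), [np.float64(0.001717562880950659), np.float64(0.0017175628809505987)])
neck_rim {'side': [(array([335.5, 170.1]), 0.38)], 'top': [], 'wrist': []}
yellow_mark {'side': [(array([201.9, 190.8]), 0.36)], 'top': [], 'wrist': []}
neck_slot {'side': [], 'top': [], 'wrist': []}
shop_mug {'side': [(array([199.5, 190.6]), 0.59)], 'top': [(array([261. , 146.
[... 423 characters left out ...]
, 227.6]), 0.8)], 'wrist': []}
(array([ 0.4435, -0.0801,  0.0543]), [np.float64(0.010276490249450144), np.float64(0.010276490249450045)])
{'time_s': 1.35, 'joint_positions': array([-77.4931,  30.2232,  82.0871,   0.002 ,  67.6887, -10.2273]), 'qvel': array([ 0.0856, -0.0407, -0.0276,  0.0254, -0.0203,  0.0146]), 'tau': array([  0.0002, -44.0018, -17.6982,   0.0635,   0.0505,  -0.    ]), 'position': array([ 0.2416, -0.5764,  0.2336]), 'tcp_rot': array([[ 0.9223,  0.3864,  0.    ],
       [ 0.3864, -0.9223, -0.    ],
       [ 0.    ,  0.    , -1.    ]]), 'force': array([ 0.7559, -1.2843, -0.6358]), 'moment': array([ 0.009 ,  0.0083, -0.0204]), 'grasp_force': 0.0, 'opening': 1.0016310515421554}
```

View pics/side0.png

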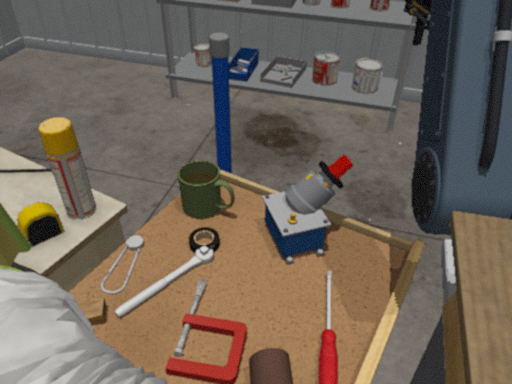

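View pics/top0.png

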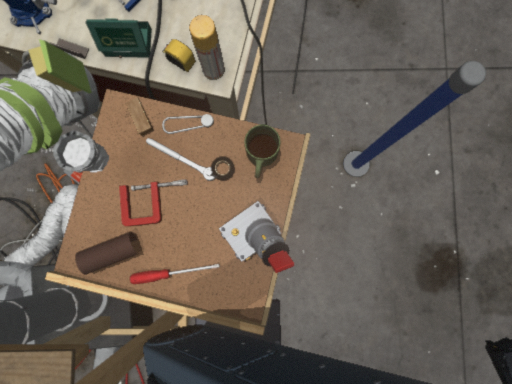

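The side view shows the tank at about (297,225), with its neck and red bar at (340,168). In the top view the tank is at (253,230) and the bar at (280,261). The mug is well clear. I'll zoom in to get the tank yaw.

```bash
python3 - <<'E'
import cv2,numpy as np
s=cv2.imread('pics/side0.png')[140:270,250:370]; t=cv2.imread('pics/top0.png')[190:290,205:305]
a=cv2.resize(s,None,fx=3.33,fy=4.0,interpolation=cv2.INTER_CUBIC)
a=cv2.resize(s,(400,433),interpolation=cv2.INTER_CUBIC); b=cv2.resize(t,(400,400),interpolation=cv2.INTER_CUBIC)
o=np.zeros((433,800,3),np.uint8);o[:,:400]=a;o[:400,400:]=b
cv2.imwrite('pics/z0.png',o)
E
```

```text
(no output)
```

View pics/z0.png

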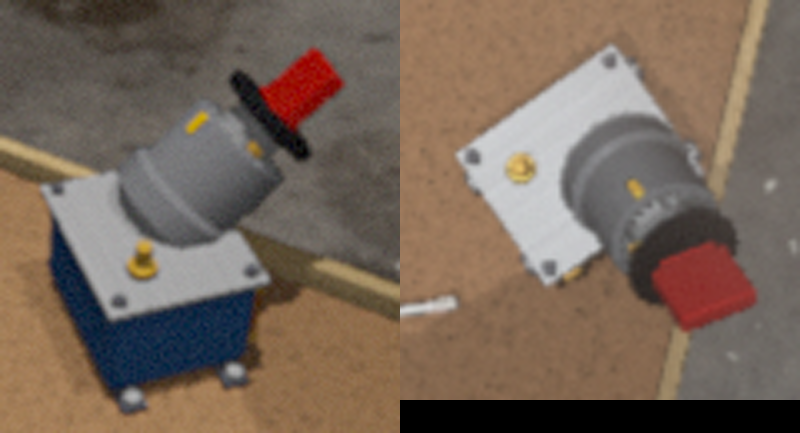

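```bash
cat >> h.py <<'E'
from scipy.optimize import least_squares
from scipy.spatial.transform import Rotation as Ro
def frame(x,y,yaw):
    T=Ro.from_euler('z',yaw).as_matrix(); o=np.array([x,y,0])
    rim=o+T@[-.062,-.018,.115]; s=.5**.5
    z=T@[-s,0,s]; xx=T@[s,0,s]; R=np.c_[xx,np.cross(z,xx),z]
    return o,T,rim,R
def bar(rim,R,ang,h=.049):   # 8 corners in world; ang CCW of rim x
    c,s=np.cos(ang),np.sin(ang); A=R@np.array([[c,-s,0],[s,c,0],[0,0,1]])
    return np.array([rim+R[:,2]*h+A@[a*.023,b*.007,d] for d in(.016,-.024) for a,b in((1,1),(1,-1),(-1,-1),(-1,1))])
E
python3 - <<'E'
from h import *
np.set_printoptions(precision=4,suppress=True)
C={n:viewer.capture(n) for n in('side','top')}
S=lambda p:(250+p[0]/3.333,140+p[1]/3.333); T_=lambda p:(205+(p[0]-400)/4,190+p[1]/4)
sp={(1,1):S((42,185)),(-1,1):S((110,320)),(-1,-1):S((268,280))}
tp={(1,1):T_((457,153)),(1,-1):T_((612,45)),(-1,1):T_((549,286))}
# assign corners: find best labelling by rotating
def res(p,lab,full=True):
    o,T,rim,R=frame(*p[:3]); r=[]
    for c,d in((C['side'],lab[0]),(C['top'],lab[1])):
        for (i,j),px in d.items(): r+=list(proj(c,o+T@[i*p[3],j*p[4],.075])[0]-px)
    return r
# world: top-view left corner = high y ; bottom = low x ; top = high x
import itertools
cor={}
for n,pts in(('side',[(42,185),(110,320),(268,280)]),('top',[(457,153),(612,45),(549,286)])):
    for q in pts:
        px=S(q) if n=='side' else T_(q); e,d=ray(C[n],px); t=(.075-e[2])/d[2]; print(n,np.round(px,1),e+t*d)
e=tri([ray(C['side'],S((197,122))),ray(C['top'],T_((635,188)))]);print('mark',e)
e=tri([ray(C['side'],S((328,72))),ray(C['top'],T_((722,312)))]);print('bar outer top-centre',e)
e=tri([ray(C['side'],S((270,113))),ray(C['top'],T_((685,257)))]);print('disc',e)
E
```

```text
side [262.6 195.5] [ 0.5168 -0.0932  0.075 ]
side [283. 236.] [0.4511 0.0049 0.075 ]
side [330.4 224. ] [ 0.3741 -0.0512  0.075 ]
top [219.2 228.2] [0.452  0.0021 0.075 ]
top [258.  201.2] [ 0.5161 -0.0907  0.075 ]
top [242.2 261.5] [ 0.3734 -0.0526  0.075 ]
mark (array([ 0.4301, -0.1032,  0.1352]), [np.float64(0.00036208919190763026), np.float64(0.0003620891919076222)])
bar outer top-centre (array([ 0.364 , -0.1492,  0.1526]), [np.float64(3.456962474782294e-05), np.float64(3.4569624747696055e-05)])
disc (array([ 0.3921, -0.1306,  0.1302]), [np.float64(0.0002359424258436241), np.float64(0.00023594242584364233)])
```

```bash
cat >> h.py <<'E'
YAW=np.deg2rad(34.9); O,TT,RIM,RR=frame(.4452,-.072,YAW)
def redmask(im):
    b,g,r=[im[...,i].astype(int) for i in range(3)]; return ((r>90)&(g<r*.4)&(b<r*.45)).astype(np.uint8)
def barmodel(p): # ang, dx,dy (rim plane m), h, lean x,y
    A=RR@Ro.from_rotvec([p[4],p[5],0]).as_matrix()@Ro.from_euler('z',p[0]).as_matrix()
    g=RIM+RR@[p[1],p[2],p[3]]
    return g,A,np.array([g+A@[a*.023,b*.007,d] for d in(.016,-.024) for a,b in((1,1),(1,-1),(-1,-1),(-1,1))])
def hullmask(c,V,k=6):
    u=proj(c,V); m=np.zeros((384,512),np.float32); h=cv2.convexHull((u*16*1).astype(np.float32))
    cv2.fillConvexPoly(m,np.round(h).astype(np.int32),1,cv2.LINE_AA,4); return m
def target(p_off,ang,flip):
    # tool pose: TCP p_off=(x,y,z) in rim frame, tool z inward, tool x along bar (ang), flip half turn
    xb=RR@[np.cos(ang),np.sin(ang),0]; xb=-xb if flip else xb
    z=-RR[:,2]; return RIM+RR@np.array(p_off), np.c_[xb,np.cross(z,xb),z]
def inc(P,R,st=None):
    st=st or bot.read_state(); r=np.array(st['tcp_rot']); u,_,v=np.linalg.svd(r); r=u@v
    return np.round(np.r_[r.T@(P-st['position'])/.3, Ro.from_matrix(r.T@R).as_rotvec()/np.pi],4)
E
python3 - <<'E'
from h import *
from scipy.optimize import minimize
np.set_printoptions(precision=4,suppress=True)
print(RIM,RR)
C={n:viewer.capture(n) for n in('side','top')}
M={}
for n,(u,v) in(('side',(340,170)),('top',(281,260))):
    m=redmask(C[n]['image']); w=np.zeros_like(m); w[v-30:v+30,u-30:u+30]=1; M[n]=m*w; print(n,M[n].sum())
def cost(p):
    V=barmodel(p)[2]; s=0
    for n in C: s+=np.abs(hullmask(C[n],V)-M[n]).sum()
    return s+ (p[1]/.003)**2*5+(p[2]/.003)**2*5+((p[3]-.049)/.002)**2*5+((p[4]/.06)**2+(p[5]/.06)**2)*5
best=min((minimize(cost,[np.deg2rad(a),0,0,.049,0,0],method='Nelder-Mead',options=dict(maxiter=1500,initial_simplex=np.array([[np.deg2rad(a),0,0,.049,0,0]]+[[np.deg2rad(a)+(i==0)*.2,(i==1)*.003,(i==2)*.003,.049+(i==3)*.002,(i==4)*.06,(i==5)*.06] for i in range(6)]))) for a in(45,58,68,80)),key=lambda r:r.fun)
p=best.x; print(best.fun,np.rad2deg(p[0]),p); print('grip',barmodel(p)[0])
for f in(0,1):
    print(f,inc(*target((0,0,.14),p[0],f)))
E
```

```text
[ 0.4046 -0.1222  0.115 ] [[ 0.5799 -0.5721 -0.5799]
 [ 0.4046  0.8202 -0.4046]
 [ 0.7071  0.      0.7071]]
side 312
top 285
178.10235975768836 58.28906641048976 [ 1.0173 -0.0015  0.0007  0.0479  0.0045 -0.0051]
grip [ 0.3756 -0.1417  0.1478]
0 [ 0.7639 -1.1167  0.0652 -0.1041  0.2445 -0.37  ]
1 [ 0.7639 -1.1167  0.0652  0.2672  0.1138  0.5728]
```

Call:
{"name": "move_arm", "arguments": {
  "increments": [
    [0.5,-0.73,0.04,-0.1041,0.2445,-0.37,0.5],
    [0.5,-0.73,0.04,-0.1041,0.2445,-0.37,0.5],
    [0.5,-0.73,0.04,-0.1041,0.2445,-0.37,0.5],
    [0.5,-0.73,0.04,-0.1041,0.2445,-0.37,0.5],
    [0.5,-0.73,0.04,-0.1041,0.2445,-0.37,0.5],
    [0.5,-0.73,0.04,-0.1041,0.2445,-0.37,0.5],
    [0.5,-0.73,0.04,-0.1041,0.2445,-0.37,0.5],
    [0.5,-0.73,0.04,-0.1041,0.2445,-0.37,0.5],
    [0.5,-0.73,0.04,-0.1041,0.2445,-0.37,0.5],
    [0.5,-0.73,0.04,-0.1041,0.2445,-0.37,0.5]
  ]
}}

```text
time_s: 2.38
position: [0.2952, -0.3163, 0.2221]
tcp_rot: [[-0.012, 0.83, 0.557], [0.925, -0.202, 0.322], [0.38, 0.519, -0.765]]
force: [0.1, 0.3, -0.9]
opening: 0.506
grasp_force: 0.0
```

```bash
python3 - <<'E'
from h import *
s=bot.read_state(); print(s['time_s'],s['position'],s['joint_positions'])
for a in (58,65): print(inc(*target((0,0,.14),np.deg2rad(a),0)))
E
```

```text
2.3833 [ 0.29519074 -0.31630386  0.2221161 ] [ -87.21130334   23.6229092   113.73107334   37.88287194   68.69052601
 -103.49627707]
[ 0.4122 -0.0286  0.2208 -0.0125  0.0305 -0.0434]
[ 0.4122 -0.0286  0.2208 -0.0144  0.0298 -0.0822]
```

Call:
{"name": "move_arm", "arguments": {
  "increments": [
    [0.412,-0.029,0.221,-0.0125,0.0305,-0.0434,0.5],
    [0.412,-0.029,0.221,-0.0125,0.0305,-0.0434,0.5],
    [0.412,-0.029,0.221,-0.0125,0.0305,-0.0434,0.5],
    [0.412,-0.029,0.221,-0.0125,0.0305,-0.0434,0.5],
    [0.412,-0.029,0.221,-0.0125,0.0305,-0.0434,0.5],
    [0.412,-0.029,0.221,-0.0125,0.0305,-0.0434,0.5]
  ]
}}

```text
time_s: 2.88
position: [0.3242, -0.1792, 0.2135]
tcp_rot: [[-0.173, 0.797, 0.579], [0.91, -0.095, 0.403], [0.376, 0.596, -0.709]]
force: [1.0, -1.0, -0.4]
opening: 0.5
grasp_force: 0.0
```

```bash
python3 - <<'E'
from h import *
s=bot.read_state(); print(s['time_s'],s['position'],s['joint_positions'],s['force'])
c=cap('wrist'); np.save('w1.npy',c,allow_pickle=True)
im=c['image'].copy()
for a,col in((58,(0,255,0)),(68,(255,255,0))):
    V=proj(c,barmodel([np.deg2rad(a),0,0,.049,0,0])[2])
    print(a,V.round(0).tolist())
    cv2.polylines(im,[V[:4].round().astype(np.int32)],True,col,1)
    
cv2.imwrite('pics/w1.png',cv2.resize(im,(800,600)))
E
```

```text
2.8833 [ 0.32416014 -0.17917551  0.21349534] [ -82.02371302   22.07864301  128.18674074   45.01890554   62.74541818
 -117.90563074] [ 1.04709851 -1.01682512 -0.36525241]
58 [[242.0, 170.0], [261.0, 170.0], [260.0, 228.0], [242.0, 228.0], [243.0, 160.0], [259.0, 160.0], [259.0, 211.0], [244.0, 211.0]]
68 [[236.0, 172.0], [255.0, 169.0], [265.0, 226.0], [248.0, 229.0], [239.0, 162.0], [255.0, 159.0], [264.0, 209.0], [248.0, 212.0]]
```

View pics/w1.png

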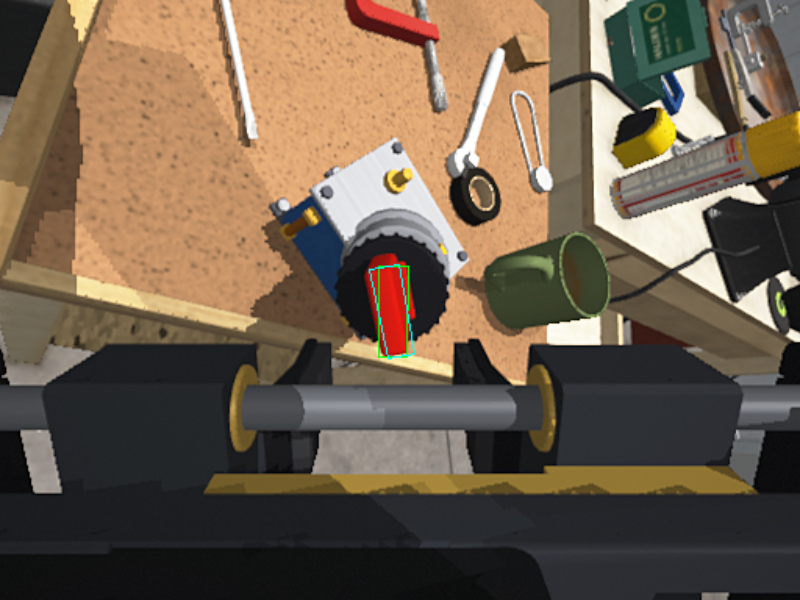

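The bar shows in the wrist view from (380,260) to (395,350), and the 68° outline (cyan) fits it well. I'll refine the fit.

```bash
python3 - <<'E'
from h import *
from scipy.optimize import minimize
np.set_printoptions(precision=4,suppress=True)
c=np.load('w1.npy',allow_pickle=True).item()
m=redmask(c['image']); w=np.zeros_like(m); w[150:240,225:275]=1; m*=w; print(m.sum())
def cost(p):
    return np.abs(hullmask(c,barmodel(p)[2])-m).sum()+ ((p[1]/.003)**2+(p[2]/.003)**2+((p[3]-.049)/.002)**2+(p[4]/.05)**2+(p[5]/.05)**2)*5
x0=np.array([np.deg2rad(68),0,0,.049,0,0]); d=np.diag([.15,.003,.003,.002,.05,.05])
r=min((minimize(cost,x0*[k,1,1,1,1,1],method='Nelder-Mead',options=dict(maxiter=2000,initial_simplex=np.vstack([x0,x0+d*s])*[k,1,1,1,1,1])) for k in(.95,1,1.05) for s in(1,-1)),key=lambda r:r.fun)
p=r.x; print(r.fun,np.rad2deg(p[0]),p)
print(inc(*target((p[1],p[2],p[3]-.006),p[0],0)))
E
```

```text
1529
225.8502250220253 69.11141777586431 [ 1.2062 -0.0005  0.0008  0.048  -0.1232 -0.0919]
[ 0.01   -0.0036  0.3263 -0.0008  0.0013 -0.0631]
```

Call:
{"name": "move_arm", "arguments": {
  "increments": [
    [0.009,-0.002,0.1,-0.0008,0.0013,-0.058,0.5],
    [0.01,-0.003,0.2,-0.0008,0.0013,-0.058,0.5],
    [0.01,-0.003,0.26,-0.0008,0.0013,-0.058,0.5],
    [0.01,-0.003,0.29,-0.0008,0.0013,-0.058,0.5],
    [0.01,-0.003,0.32,-0.0008,0.0013,-0.058,0.5],
    [0.01,-0.003,0.324,-0.0008,0.0013,-0.058,0.5],
    [0.01,-0.003,0.324,-0.0008,0.0013,-0.058,0.5]
  ]
}}

```text
time_s: 3.52
position: [0.3796, -0.1389, 0.1446]
tcp_rot: [[-0.316, 0.751, 0.58], [0.911, 0.07, 0.406], [0.264, 0.657, -0.706]]
force: [-0.2, -0.8, 0.2]
opening: 0.498
grasp_force: 0.0
```

```bash
cat >> h.py <<'E'
def rimstate(s=None):
    s=s or bot.read_state(); r=np.array(s['tcp_rot']); q=RR.T@r
    return dict(t=round(s['time_s'],2),p_mm=np.round(RR.T@(s['position']-RIM)*1e3,2),ang=round(float(np.rad2deg(np.arctan2(q[1,0],q[0,0]))),2),F=np.round(RR.T@s['force'],2),M=np.round(RR.T@s['moment'],2),tilt=np.round(q[:2,2],3),op=round(s['opening']*87,1),gf=s['grasp_force'])
E
python3 - <<'E'
from h import *
print(rimstate()); print(bot.read_state()['joint_positions'])
c=cap('wrist'); im=c['image'].copy()
cv2.imwrite('pics/w2.png',cv2.resize(im[120:340,100:400],(800,587),interpolation=cv2.INTER_CUBIC))
E
```

```text
{'t': 3.52, 'p_mm': array([-0.35,  0.65, 42.21]), 'ang': 68.16, 'F': array([-0.3 , -0.57,  0.54]), 'M': array([-0.07,  0.4 ,  0.03]), 'tilt': array([0.001, 0.001]), 'op': 43.3, 'gf': 0.0}
[ -70.58848492   34.26827809  132.01729386   62.70890829   50.13080379
 -140.79906796]
```

View pics/w2.png

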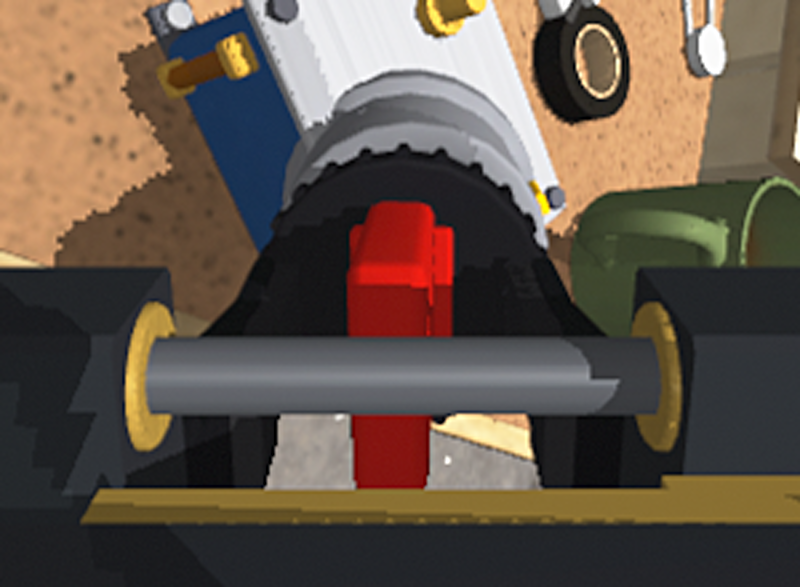

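The bar stands centred and parallel between the fingers. I'll close on it.

Call:
{"name": "move_arm", "arguments": {
  "increments": [
    [0,0,0,0,0,0,0],
    [0,0,0,0,0,0,0],
    [0,0,0,0,0,0,0],
    [0,0,0,0,0,0,0],
    [0,0,0,0,0,0,0],
    [0,0,0,0,0,0,0],
    [0,0,0,0,0,0,0],
    [0,0,0,0,0,0,0]
  ]
}}

```text
time_s: 4.23
position: [0.3794, -0.1372, 0.1456]
tcp_rot: [[-0.316, 0.75, 0.581], [0.911, 0.068, 0.407], [0.266, 0.658, -0.705]]
force: [-0.4, -0.8, 3.1]
opening: 0.158
grasp_force: 29.6
```

```bash
python3 -c "
from h import *
print(rimstate())"
```

```text
{'t': 4.23, 'p_mm': array([ 0.88,  2.17, 42.32]), 'ang': 68.1, 'F': array([ 1.68, -0.41,  2.71]), 'M': array([-0.2 , -0.1 ,  0.05]), 'tilt': array([0.003, 0.001]), 'op': 13.8, 'gf': 29.582763109356165}
```

Call:
{"name": "move_arm", "arguments": {
  "increments": [
    [0,0,0.005,0,0,0,0],
    [0,0,0.01,0,0,0,0],
    [0,0,0.015,0,0,0.005,0],
    [0,0,0.015,0,0,0.01,0],
    [0,0,0.015,0,0,0.015,0],
    [0,0,0.015,0,0,0.02,0],
    [0,0,0.015,0,0,0.025,0],
    [0,0,0.015,0,0,0.03,0],
    [0,0,0.015,0,0,0.03,0]
  ]
}}

```text
time_s: 4.98
position: [0.3819, -0.1366, 0.1436]
tcp_rot: [[-0.244, 0.775, 0.583], [0.914, -0.017, 0.405], [0.323, 0.632, -0.704]]
force: [-17.6, -10.1, 26.5]
opening: 0.155
grasp_force: 30.0
```

```bash
python3 -c "
from h import *
print(rimstate())"
```

```text
{'t': 4.98, 'p_mm': array([ 1.2 ,  1.24, 39.21]), 'ang': 62.81, 'F': array([ 4.41,  1.85, 33.02]), 'M': array([ 0.08, -0.53,  0.3 ]), 'tilt': array([ 0.004, -0.001]), 'op': 13.5, 'gf': 30.010682323481888}
```

Call:
{"name": "move_arm", "arguments": {
  "increments": [
    [0,0,-0.0035,0,0,0,0],
    [0,0,-0.0035,0,0,0.005,0],
    [0,0,-0.0035,0,0,0.01,0],
    [0,0,-0.0035,0,0,0.015,0]
  ]
}}

```text
time_s: 5.32
position: [0.3818, -0.1367, 0.1439]
tcp_rot: [[-0.207, 0.786, 0.583], [0.912, -0.061, 0.406], [0.354, 0.616, -0.704]]
force: [-5.4, -4.2, 14.4]
opening: 0.16
grasp_force: 30.0
```

```bash
python3 -c "
from h import *
print(rimstate())"
```

```text
{'t': 5.32, 'p_mm': array([ 1.34,  1.22, 39.5 ]), 'ang': 60.04, 'F': array([ 5.38, -0.34, 14.99]), 'M': array([-0.37, -0.6 ,  0.35]), 'tilt': array([ 0.005, -0.001]), 'op': 13.9, 'gf': 30.031977638752597}
```

Call:
{"name": "move_arm", "arguments": {
  "increments": [
    [0,0,0,0,0,0.008,0],
    [0,0,0,0,0,0.016,0],
    [0,0,0,0,0,0.024,0],
    [0,0,0,0,0,0.032,0]
  ]
}}

```text
time_s: 5.65
position: [0.382, -0.1367, 0.1439]
tcp_rot: [[-0.127, 0.802, 0.583], [0.901, -0.153, 0.406], [0.415, 0.577, -0.704]]
force: [-2.7, -4.9, 11.2]
opening: 0.158
grasp_force: 30.0
```

```bash
python3 -c "
from h import *
print(rimstate())"
```

```text
{'t': 5.65, 'p_mm': array([ 1.44,  1.11, 39.41]), 'ang': 54.23, 'F': array([ 4.34, -2.43, 11.47]), 'M': array([-0.5 , -0.65,  0.3 ]), 'tilt': array([ 0.005, -0.001]), 'op': 13.7, 'gf': 30.025129826527227}
```

Call:
{"name": "move_arm", "arguments": {
  "increments": [
    [0,0,0.0005,0,0,0.008,0],
    [0,0,0.0005,0,0,0.016,0],
    [0,0,0.0005,0,0,0.024,0],
    [0,0,0.0005,0,0,0.028,0]
  ]
}}

```text
time_s: 5.98
position: [0.3824, -0.1366, 0.1436]
tcp_rot: [[-0.055, 0.81, 0.584], [0.884, -0.232, 0.406], [0.464, 0.538, -0.703]]
force: [2.5, -1.4, 7.4]
opening: 0.157
grasp_force: 30.0
```

```bash
python3 -c "
from h import *
print(rimstate())"
```

```text
{'t': 5.98, 'p_mm': array([ 1.53,  0.97, 38.98]), 'ang': 49.16, 'F': array([ 6.08, -2.56,  4.32]), 'M': array([-0.68, -0.77,  0.22]), 'tilt': array([ 0.005, -0.001]), 'op': 13.6, 'gf': 29.995232436340302}
```

Call:
{"name": "move_arm", "arguments": {
  "increments": [
    [0,0,0.0025,0,0,0.004,0],
    [0,0,0.004,0,0,0.006,0],
    [0,0,0.004,0,0,0.006,0]
  ]
}}

```text
time_s: 6.23
position: [0.3832, -0.136, 0.1428]
tcp_rot: [[-0.04, 0.811, 0.584], [0.879, -0.249, 0.406], [0.475, 0.529, -0.703]]
force: [4.2, -0.8, 6.7]
opening: 0.16
grasp_force: 30.0
```

```bash
python3 -c "
from h import *
print(rimstate())"
```

```text
{'t': 6.23, 'p_mm': array([ 1.65,  0.98, 37.62]), 'ang': 48.07, 'F': array([ 6.88, -3.09,  2.64]), 'M': array([-0.76, -0.79,  0.05]), 'tilt': array([ 0.006, -0.001]), 'op': 13.9, 'gf': 29.982948493561707}
```

Call:
{"name": "move_arm", "arguments": {
  "increments": [
    [0,0,0.004,0,0,0.005,0],
    [0,0,0.008,0,0,0.01,0],
    [0,0,0.01,0,0,0.012,0],
    [0,0,0.01,0,0,0.012,0]
  ]
}}

```text
time_s: 6.57
position: [0.385, -0.1348, 0.1408]
tcp_rot: [[-0.01, 0.812, 0.584], [0.869, -0.282, 0.406], [0.494, 0.512, -0.703]]
force: [2.4, -2.2, 7.7]
opening: 0.156
grasp_force: 30.0
```

```bash
python3 -c "
from h import *
print(rimstate())"
```

```text
{'t': 6.57, 'p_mm': array([ 1.72,  0.94, 34.7 ]), 'ang': 45.93, 'F': array([ 5.97, -3.16,  4.94]), 'M': array([-0.73, -0.75,  0.04]), 'tilt': array([ 0.006, -0.001]), 'op': 13.6, 'gf': 29.976021112524904}
```

Call:
{"name": "move_arm", "arguments": {
  "increments": [
    [0,0,0.002,0,0,0,0],
    [0,0,0.002,0,0,0,0],
    [0,0,0.006,0,0,0,0],
    [0,0,0.01,0,0,0,0],
    [0,0,0.014,0,0,0,0],
    [0,0,0.018,0,0,0,0],
    [0,0,0.022,0,0,0,0],
    [0,0,0.026,0,0,0,0],
    [0,0,0.026,0,0,0,0]
  ]
}}

```text
time_s: 7.32
position: [0.3894, -0.1317, 0.1354]
tcp_rot: [[-0.01, 0.812, 0.584], [0.87, -0.281, 0.406], [0.494, 0.512, -0.703]]
force: [-0.3, -4.0, 10.2]
opening: 0.155
grasp_force: 30.0
```

```bash
python3 -c "
from h import *
print(rimstate())"
```

```text
{'t': 7.32, 'p_mm': array([ 1.74,  0.92, 27.1 ]), 'ang': 45.96, 'F': array([ 5.43, -3.11,  8.98]), 'M': array([-0.67, -0.75,  0.08]), 'tilt': array([ 0.006, -0.001]), 'op': 13.5, 'gf': 29.969763185363263}
```

Call:
{"name": "move_arm", "arguments": {
  "increments": [
    [0,0,0.003,0,0,0,0],
    [0,0,0.006,0,0,0,0],
    [0,0,0.007,0,0,0,0],
    [0,0,0.007,0,0,0,0]
  ]
}}

```text
time_s: 7.65
position: [0.3906, -0.1309, 0.134]
tcp_rot: [[-0.01, 0.812, 0.584], [0.87, -0.281, 0.406], [0.494, 0.512, -0.703]]
force: [-2.9, -3.9, 13.7]
opening: 0.161
grasp_force: 30.0
```

```bash
python3 -c "
from h import *
print(rimstate())"
```

```text
{'t': 7.65, 'p_mm': array([ 1.78,  0.93, 25.14]), 'ang': 45.96, 'F': array([ 6.47, -1.55, 12.97]), 'M': array([-0.56, -0.83,  0.05]), 'tilt': array([ 0.006, -0.002]), 'op': 14.0, 'gf': 29.96356749208644}
```

Call:
{"name": "move_arm", "arguments": {
  "increments": [
    [0,0,0,0,0,0.008,0],
    [0,0,0,0,0,0.02,0],
    [0,0,0,0,0,0.032,0],
    [0,0,0,0,0,0.044,0],
    [0,0,0,0,0,0.056,0],
    [0,0,0,0,0,0.068,0],
    [0,0,0,0,0,0.08,0],
    [0,0,0,0,0,0.08,0]
  ]
}}

```text
time_s: 8.32
position: [0.3909, -0.1313, 0.1341]
tcp_rot: [[0.193, 0.788, 0.585], [0.772, -0.49, 0.405], [0.606, 0.373, -0.703]]
force: [-0.2, -4.5, 11.8]
opening: 0.159
grasp_force: 30.0
```

```bash
python3 -c "
from h import *
print(rimstate())"
```

```text
{'t': 8.32, 'p_mm': array([ 1.93,  0.45, 25.15]), 'ang': 31.52, 'F': array([ 6.45, -3.54, 10.28]), 'M': array([-0.77, -0.97,  0.13]), 'tilt': array([ 0.006, -0.002]), 'op': 13.8, 'gf': 29.972674733726308}
```

Call:
{"name": "move_arm", "arguments": {
  "increments": [
    [0,0,0.001,0,0,0.012,0],
    [0,0,0.001,0,0,0.026,0],
    [0,0,0.001,0,0,0.04,0],
    [0,0,0.001,0,0,0.054,0],
    [0,0,0.001,0,0,0.068,0],
    [0,0,0.001,0,0,0.082,0],
    [0,0,0.001,0,0,0.096,0],
    [0,0,0.001,0,0,0.11,0],
    [0,0,0.001,0,0,0.124,0],
    [0,0,0.001,0,0,0.13,0]
  ]
}}

```text
time_s: 9.15
position: [0.3915, -0.1318, 0.1343]
tcp_rot: [[0.489, 0.646, 0.586], [0.514, -0.756, 0.404], [0.705, 0.104, -0.702]]
force: [-1.8, -6.6, 16.0]
opening: 0.16
grasp_force: 30.0
```

```bash
python3 -c "
from h import *
print(rimstate())"
```

```text
{'t': 9.15, 'p_mm': array([ 2.13, -0.36, 25.1 ]), 'ang': 8.15, 'F': array([ 7.66, -4.37, 15.01]), 'M': array([-0.92, -1.17,  0.34]), 'tilt': array([ 0.007, -0.004]), 'op': 13.9, 'gf': 30.02337595447898}
```

Call:
{"name": "move_arm", "arguments": {
  "increments": [
    [0,0,0,0,0,0.006,0],
    [0,0,0,0,0,0.012,0],
    [0,0,0,0,0,0.018,0],
    [0,0,0,0,0,0.024,0],
    [0,0,0,0,0,0.03,0],
    [0,0,0,0,0,0.036,0],
    [0,0,0,0,0,0.036,0]
  ]
}}

```text
time_s: 9.73
position: [0.3916, -0.132, 0.1343]
tcp_rot: [[0.558, 0.587, 0.587], [0.426, -0.809, 0.404], [0.712, 0.024, -0.702]]
force: [-0.7, -6.7, 16.7]
opening: 0.158
grasp_force: 30.0
```

```bash
python3 -c "
from h import *
print(rimstate())"
```

```text
{'t': 9.73, 'p_mm': array([ 2.15, -0.57, 25.14]), 'ang': 1.72, 'F': array([ 8.72, -5.15, 14.93]), 'M': array([-0.98, -1.19,  0.23]), 'tilt': array([ 0.007, -0.004]), 'op': 13.8, 'gf': 29.98783003538847}
```

Call:
{"name": "move_arm", "arguments": {
  "increments": [
    [0,0,0,0,0,0.005,0],
    [0,0,0,0,0,0.01,0],
    [0,0,0,0,0,0.015,0],
    [0,0,0,0,0,0.02,0],
    [0,0,0,0,0,0.02,0]
  ]
}}

```text
time_s: 10.15
position: [0.3917, -0.1321, 0.1343]
tcp_rot: [[0.594, 0.55, 0.587], [0.375, -0.835, 0.404], [0.712, -0.02, -0.702]]
force: [-1.3, -6.9, 15.8]
opening: 0.156
grasp_force: 30.0
```

```bash
python3 -c "
from h import *
print(rimstate())"
```

```text
{'t': 10.15, 'p_mm': array([ 2.13, -0.69, 25.14]), 'ang': -1.87, 'F': array([ 7.68, -4.9 , 14.71]), 'M': array([-0.99, -1.16,  0.28]), 'tilt': array([ 0.007, -0.005]), 'op': 13.6, 'gf': 29.991508657112718}
```

Call:
{"name": "move_arm", "arguments": {
  "increments": [
    [0,0,0,0,0,0.005,0],
    [0,0,0,0,0,0.01,0],
    [0,0,0,0,0,0.014,0],
    [0,0,0,0,0,0.014,0]
  ]
}}

```text
time_s: 10.48
position: [0.3917, -0.1322, 0.1343]
tcp_rot: [[0.617, 0.524, 0.587], [0.338, -0.85, 0.404], [0.71, -0.051, -0.702]]
force: [-0.4, -7.3, 17.6]
opening: 0.163
grasp_force: 30.0
```

```bash
python3 -c "
from h import *
print(rimstate())"
```

```text
{'t': 10.48, 'p_mm': array([ 2.12, -0.78, 25.16]), 'ang': -4.38, 'F': array([ 9.26, -5.72, 15.6 ]), 'M': array([-1.04, -1.22,  0.33]), 'tilt': array([ 0.007, -0.005]), 'op': 14.2, 'gf': 30.000970498658717}
```

Call:
{"name": "move_arm", "arguments": {
  "increments": [
    [0,0,0,0,0,0.004,0],
    [0,0,0,0,0,0.008,0],
    [0,0,0,0,0,0.012,0],
    [0,0,0,0,0,0.012,0]
  ]
}}

```text
time_s: 10.82
position: [0.3918, -0.1323, 0.1343]
tcp_rot: [[0.637, 0.5, 0.587], [0.305, -0.863, 0.404], [0.708, -0.078, -0.702]]
force: [-0.4, -6.8, 15.9]
opening: 0.16
grasp_force: 30.0
```

```bash
python3 -c "
from h import *
print(rimstate())"
```

```text
{'t': 10.82, 'p_mm': array([ 2.1 , -0.87, 25.17]), 'ang': -6.55, 'F': array([ 8.3 , -5.32, 14.22]), 'M': array([-1.06, -1.22,  0.29]), 'tilt': array([ 0.007, -0.005]), 'op': 13.9, 'gf': 29.99780197162181}
```

Call:
{"name": "move_arm", "arguments": {
  "increments": [
    [0,0,0,0,0,0.004,0],
    [0,0,0,0,0,0.008,0],
    [0,0,0,0,0,0.012,0],
    [0,0,0,0,0,0.012,0]
  ]
}}

```text
time_s: 11.15
position: [0.3918, -0.1323, 0.1343]
tcp_rot: [[0.655, 0.476, 0.587], [0.273, -0.873, 0.404], [0.705, -0.104, -0.702]]
force: [-1.2, -6.7, 16.5]
opening: 0.157
grasp_force: 30.1
```

```bash
python3 -c "
from h import *
print(rimstate())"
```

```text
{'t': 11.15, 'p_mm': array([ 2.1 , -0.84, 25.17]), 'ang': -8.66, 'F': array([ 8.29, -4.81, 15.07]), 'M': array([-1.  , -1.21,  0.4 ]), 'tilt': array([ 0.007, -0.005]), 'op': 13.6, 'gf': 30.105952048419056}
```

Call:
{"name": "move_arm", "arguments": {
  "increments": [
    [0,0,0,0,0,0.004,0],
    [0,0,0,0,0,0.008,0],
    [0,0,0,0,0,0.008,0]
  ]
}}

```text
time_s: 11.4
position: [0.3917, -0.1322, 0.1343]
tcp_rot: [[0.666, 0.46, 0.587], [0.252, -0.879, 0.404], [0.702, -0.121, -0.702]]
force: [-1.1, -7.2, 16.3]
opening: 0.158
grasp_force: 30.4
```

```bash
python3 -c "
from h import *
print(rimstate())"
```

```text
{'t': 11.4, 'p_mm': array([ 2.11, -0.77, 25.17]), 'ang': -10.05, 'F': array([ 7.97, -5.24, 15.06]), 'M': array([-1.  , -1.15,  0.61]), 'tilt': array([ 0.007, -0.004]), 'op': 13.7, 'gf': 30.382189409610874}
```

The torque has risen from 0.29 to 0.61 N m, so the lugs are on the stop. I'll ease back a little and let the cap up.

Call:
{"name": "move_arm", "arguments": {
  "increments": [
    [0,0,0,0,0,-0.008,0],
    [0,0,0,0,0,-0.016,0],
    [0,0,-0.003,0,0,-0.016,0],
    [0,0,-0.006,0,0,-0.016,0],
    [0,0,-0.009,0,0,-0.016,0],
    [0,0,-0.012,0,0,-0.016,0],
    [0,0,-0.014,0,0,-0.016,0],
    [0,0,-0.014,0,0,-0.016,0]
  ]
}}

```text
time_s: 12.07
position: [0.3894, -0.1336, 0.1368]
tcp_rot: [[0.644, 0.491, 0.586], [0.293, -0.866, 0.404], [0.707, -0.088, -0.702]]
force: [5.7, -3.4, 8.1]
opening: 0.158
grasp_force: 30.0
```

```bash
python3 -c "
from h import *
print(rimstate())"
```

```text
{'t': 12.07, 'p_mm': array([ 1.97, -0.57, 28.82]), 'ang': -7.36, 'F': array([ 7.61, -6.07,  3.78]), 'M': array([-1.24, -1.12,  0.02]), 'tilt': array([ 0.007, -0.004]), 'op': 13.8, 'gf': 29.993617474101484}
```

Call:
{"name": "move_arm", "arguments": {
  "increments": [
    [0,0,-0.002,0,0,0,0],
    [0,0,-0.004,0,0,0,0],
    [0,0,-0.004,0,0,0,0]
  ]
}}

```text
time_s: 12.32
position: [0.3889, -0.1339, 0.1374]
tcp_rot: [[0.644, 0.491, 0.586], [0.293, -0.866, 0.404], [0.707, -0.089, -0.702]]
force: [10.7, -0.9, 3.0]
opening: 0.16
grasp_force: 30.0
```

```bash
python3 -c "
from h import *
print(rimstate())"
```

```text
{'t': 12.32, 'p_mm': array([ 2.  , -0.53, 29.71]), 'ang': -7.38, 'F': array([ 7.96, -6.82, -3.68]), 'M': array([-1.46, -1.1 ,  0.01]), 'tilt': array([ 0.007, -0.004]), 'op': 13.9, 'gf': 30.00140677584568}
```

The lugs now hold in the pockets: the force has turned into a pull with little travel. I'll let go and back off.

Call:
{"name": "move_arm", "arguments": {
  "increments": [
    [0,0,0,0,0,0,0.5],
    [0,0,0,0,0,0,0.5],
    [0,0,0,0,0,0,0.5],
    [0,0,0,0,0,0,0.5],
    [0,0,0,0,0,0,0.5],
    [0,0,-0.1,0,0,0,0.5],
    [0,0,-0.2,0,0,0,0.5],
    [0,0,-0.3,0,0,0,0.5],
    [0,0,-0.4,0,0,0,0.5],
    [0,0,-0.4,0,0,0,0.5]
  ]
}}

```text
time_s: 13.15
position: [0.3157, -0.1845, 0.2225]
tcp_rot: [[0.648, 0.492, 0.581], [0.299, -0.866, 0.399], [0.7, -0.085, -0.709]]
force: [-0.3, -0.6, 0.1]
opening: 0.499
grasp_force: 0.0
```

```bash
python3 - <<'E'
from h import *
from scipy.optimize import minimize
print(rimstate())
c=cap('wrist'); im=c['image'].copy()
m=redmask(im); n,l,st,ce=cv2.connectedComponentsWithStats(m)
for h,col in((.039,(0,255,0)),(.034,(255,255,0))):
    V=proj(c,barmodel([np.deg2rad(-7),0,0,h,0,0])[2]).round().astype(np.int32)
    cv2.polylines(im,[V[:4]],True,col,1); print(V.tolist())
cv2.imwrite('pics/w3.png',cv2.resize(im,(800,600),interpolation=cv2.INTER_CUBIC))
E
```

```text
{'t': 13.15, 'p_mm': array([ -0.79,  -0.18, 152.8 ]), 'ang': -7.19, 'F': array([-0.35, -0.27,  0.47]), 'M': array([-0.07,  0.4 ,  0.02]), 'tilt': array([-0.002, -0.005]), 'op': 43.4, 'gf': 0.0}
[[241, 164], [258, 164], [258, 217], [241, 217], [242, 156], [257, 156], [257, 202], [242, 202]]
[[241, 162], [258, 162], [258, 215], [241, 215], [242, 155], [257, 155], [256, 201], [242, 201]]
```

View pics/w3.png

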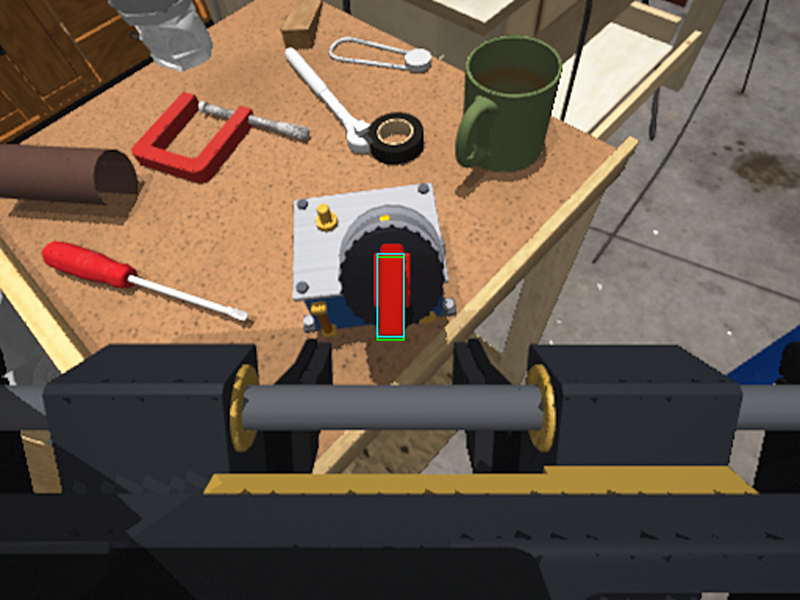

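The bar runs from (390,255) to (390,340), matching the outline predicted for the locked cap and about 7° from the line of the yellow marks. The mug hasn't moved and the gripper is clear.

```bash
python3 -c "
from h import *
print(workorder.hand_in())"
```

```text
the job is handed in; nothing more can be done
None
```

The cap is locked in the neck, with the lugs up in their pockets and the bar about 7° from the line of the yellow marks, and I handed the job in at about 13 s without getting a verdict back. The press briefly reached 33 N at the start, above your 25 N limit, and I eased it at once; after that it stayed at about 16 N or less. The mug looks unmoved.

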